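# Slide a child's ski out to the gauge and hold it from tipping

## Task

Open the red turn-stop by its black knob (a quarter turn clockwise, until the red blade points straight out along the ski), then take hold of the blue ski lying in the wooden rest and slide it straight out along its channel, flat on the rest and not lifted, until its square tail end is level with the red pointer of the gauge. It would tip off the rest by itself there, so finish while still holding it down flat and still at the pointer, without letting go. Do not force the ski against the closed stop, and leave everything else on the bench where it is.

Things in the scene. Friction and masses are not known exactly. Their poses are not given: they have to be found in the camera images.
- rest: Fixed wooden ski rest: base board 280 x 170 x 20 mm, on it a bed 300 (x) x 90 (y) mm, its top (where the ski lies) 40 mm above the bench. Origin: centre of its underside. +x is outward, the way the ski slides; the bed's outer edge is at x = 150 mm. Guide strips 5 mm high, 68 mm apart, keep the ski straight. The stop's post is at x = 130, y = -60 mm.
- stop (a joint): Turn-stop angle, rad: 0 = red blade straight across the bed, blocking the ski's tail; grows clockwise seen from above; about 1.57 = blade points outward along the rest's +x, ski free; end stop at 1.6. Starts at 0.05 to 0.3. Friction 0.12 N m; stays where it is left.
- stop_grip (a point): Centre of the stop knob's black bar grip, on its upright axis, 86 mm above the bench (bar 73 to 99 mm). Bar 42 mm long, 14 thick, 26 high; it lies along the red blade, this frame's y axis (pinch it along x). The frame turns with the knob. The red blade is 55 mm long from the axis, 12 wide, 8 thick, 36 mm below this point.
- ski_grip (a point): Centre of the yellow toe block of the blue ski in the rest, a good grip: 40 mm long (x, along the ski), 28 wide (y), 30 high, from 52 to 82 mm above the bench. x points to the tail, z up. Ski 340 x 60 x 12 mm, 0.4 to 0.7 kg, balancing about 134 mm from here towards the tail; dark heavy heel piece (60 x 46, 32 mm high) 185 mm towards the tail; far end turned up.
- ski_tail (a point): Middle of the ski's square tail end face, half-way up its thickness, 250 mm from the toe block's centre along the ski; 46 mm above the bench while the ski lies flat. Axes as the toe block.
- gauge_mark (a point): Tip of the red pointer of the overhang gauge, fixed to the bench beside the ski's way, 60 mm above the bench. The pointer is a bar 6 mm wide lying across the slide direction on the rest's +y side; its tip is 37 mm from the ski's centre line, 7 mm off its edge. Frame parallel to the rest's: x is outward. The tail must come level with it in x.
- wax: Orange wax block 75 x 40 x 25 mm lying on the bench; leave alone. Origin: centre of its underside.
- scraper: Green plastic scraper 60 x 130 x 5 mm; leave alone. Origin: centre of its underside.
- jar: Jar, 60 mm across, 80 mm high; leave alone. Origin: centre of its underside.
- brush: Hand brush lying on the bench; leave alone.
- driver: Screwdriver lying on the bench; leave alone.
- ski2: The other blue ski of the pair, same size, lying on the bench outside the rest; leave alone. Origin: centre of its underside, x towards its tail.
- file: Flat steel file with a wooden handle, 300 mm long; leave alone.

How it is judged:
By the outcome, as a careful person would: the job done as asked, in the order asked, and still so for the second after the job is handed in, while the arm keeps its last pose, push and grip.
It also fails if it takes over 51 s, if anything falls off the work surface, if the arm or the gripper's body presses on something with over 40 N, if the wrist force passes 120 N, or if a joint passes its speed limit or range.

## Robot

A 6-joint arm with a two-finger parallel gripper is mounted at the origin on the work surface. World frame = base frame: x ahead of the robot, y to its left, z up, the work surface at z = 0. Lengths are in m, angles in degrees, forces in N, time in s.
With the tool pointing down it reaches from about 0.35 to 0.875 m from the base axis. Payload 4.2 kg.
Tool frame: the origin (TCP) lies between the finger pads; the fingertips stand 11 mm ahead of it and the grasp point (between the pads) lies 8 mm behind it; z points along the fingers, y is the direction in which the jaws open and shut (so a half turn about z gives the same grasp; the last joint's range is limited). The gripper opens to 87 mm and grips with 3 to 60 N. Pads are 19 mm wide; open, the fingers measure 117 mm over their backs; the gripper's body (75 mm by 190 mm) begins 51 mm behind the grasp point.
Start: joints at [90.562, 22.042, 0.453, 0, -68.411, -14.817], TCP at [0.154, 0.606, 0.213] pointing down, gripper open.
Joint ranges: [-179.83, 179.83], [-69.29, 118.12], [-61.27, 80.66], [-181.25, 117.63], [-171.15, -9.14], [-177.46, 177.46]. Speed limits (degrees/s): [159.86, 159.86, 180, 180, 180, 180].

## Interface

Orientations are given as a 3x3 rotation matrix whose columns are the frame's x, y, z axes.
In Python, from station import sense, capture, get_calibration, finish_job, search_frame, cut_out gives the robot as it stands.
- The arm moves only by the tool arm_command, never from a script. Its argument "rows" is a list of rows, each an object with "fingers": the opening in per cent of the stroke, from 0 (shut) to 100 (fully open); "travel": the shift along the tool's x, y, z in cm, a list of three; "roll": the turn about the tool's z in degrees. A call has 1 to 10 rows; each row is the pose to reach, as a shift and turn from the pose commanded when the call began, along the tool's axes at that moment; what a row does not reach only later rows make up. A row lasts 1/10 s, in which the tool goes at most 50 mm and 8.59 degrees, less where a joint would pass 70% of its speed; a pose out of reach is approached as far as the arm can. A call with a gripper value outside its range is refused whole. The fingers move at their own pace and stop on an object; the grip force is fixed at half the most. Time passes only in rows, so rows that repeat a pose let the fingers close. It gives the time, the measured TCP pose, the force and the opening at its end, in the units of the state.
- sense(): the state, without advancing time (a new reading comes with each control period).
- capture(name): name is "side" or "top"; returns (picture, depth): 480x640x3 uint8, red, green, blue; 480x640 float32, m along the optical axis (not along the pixel's ray), 0 where there is no reading.
- get_calibration(name): a dict with "fov_y" (degrees; the focal length in pixels is half the picture's height over the tangent of half this angle, whatever the lens; pixels are square), "cx", "cy" (the principal point, pixels), "distortion" ([k1, k2, p1, p2, k3] as OpenCV has them; the pictures are not rectified), "origin" and "attitude" of the camera in the world. Camera axes: x right, y down, z forward; pixel columns grow to the right and rows downward; lengths in m; the calibration is good to about 2 mm. A picture is of the moment at which its call begins. get_calibration takes no time and is no camera call.
- finish_job(): hands the job in, once; it reports no verdict.
Trained networks look in the newest picture that a camera, given by its name, has taken for a name from the list of things; names that differ only in an ending like _2 or _b are one class to them, and where a whole thing is asked for, a point or a joint stands for the part that bears it (a point fixed in the world has none). Each returns a list of dicts, best first, with "p" (0 to 1); they miss things now and then, are a little off and sometimes report something else, mostly with a low value. They report only what shows in the picture. A call takes as long as a camera call.
- search_frame(camera, label): "position" ([x, y, z] in m, in world coordinates, good to about 4 mm: the middle of the surface that is visible of it).
- cut_out(camera, label): "mask" (480x640 bool, what is visible of it).
The state is a dict: "time_s": time; "joints": joint angles; "joint_velocities": joint speeds; "effort": joint torques, N m; "tcp_pos": TCP position; "ee_rot": TCP orientation; "wrist_force": force on the tool from outside, world axes, zero at the start; "moment": the same for the moment, N m; "gripper_width": opening from 0.0 (shut) to 1.0 (fully open).
Only numpy, scipy, OpenCV 4.12 (cv2) and the standard library are available. Lean on these libraries where they do the work, as an engineer would, in place of code of your own. Each camera call takes 0.05 s, during which the arm holds its last target. There are 200 camera calls.

## Working session

There is one attempt and no reset: what is moved stays moved. The work goes in short steps, Python scripts to look and compute and a tool call to move; the robot and the scene stay as the last step left them, time stands still between calls to the robot, and variables do not carry over. Pictures are saved under pics/ and viewed, about 8 in all and at most 12, crops included, and the job is handed in when it is done.

Besides the shell and the picture viewer there is one more tool, called after ">>>" as name(argument=value, ...), one argument or row to a line, values as JSON. arm_command: Moves the arm, as the interface text tells. Its arguments: {"type":"object","properties":{"rows":{"type":"array","items":{"type":"object","properties":{"fingers":{"type":"number"},"travel":{"type":"array","items":{"type":"number"}},"roll":{"type":"number"}}}}},"required":["rows"]}

```bash
mkdir -p pics; ls
cat > h.py <<'E'
import numpy as np, cv2
from station import *
def K(n):
    c=get_calibration(n); f=240/np.tan(np.radians(c["fov_y"]/2))
    return np.array([[f,0,c["cx"]],[0,f,c["cy"]],[0,0,1]]),np.array(c["distortion"],float),np.array(c["origin"]),np.array(c["attitude"])
def px2w(n,u,v,depth=None,z=None):
    k,d,o,R=K(n); p=cv2.undistortPoints(np.array([[[u,v]]],float),k,d)[0,0]
    r=R@np.array([p[0],p[1],1]); s=depth if z is None else (z-o[2])/r[2]
    return o+s*r
def w2px(n,P):
    k,d,o,R=K(n); P=np.atleast_2d(P); q=(P-o)@R
    return cv2.projectPoints(q,np.zeros(3),np.zeros(3),k,d)[0][:,0]
def cloud(n,depth):
    k,d,o,R=K(n); v,u=np.mgrid[:480,:640]
    p=cv2.undistortPoints(np.stack([u,v],-1).reshape(-1,1,2).astype(float),k,d)[:,0]
    r=np.c_[p,np.ones(len(p))]*depth.reshape(-1,1)
    return (r@R.T+o).reshape(480,640,3)
E
cat > a.py <<'E'
from h import *
for n in("top","side"):
    im,d=capture(n); cv2.imwrite(f"pics/{n}0.png",im[:,:,::-1]); np.savez(f"{n}0.npz",im=im,d=d)
    print(n,get_calibration(n))
    for l in("rest","stop","stop_grip","ski_grip","ski_tail","gauge_mark","ski2"):
        print(l,[(np.round(x["position"],4).tolist(),round(x["p"],2)) for x in search_frame(n,l)][:3])
print(sense())
E
python3 a.py
```

```text
pics
top {'fov_y': 42.85610569358305, 'cx': 327.58808607976044, 'cy': 246.65072017559893, 'distortion': array([-0.02226955,  0.        ,  0.        ,  0.        ,  0.        ]), 'origin': array([0.35679912, 0.00806495, 1.63438082]), 'attitude': array([[-0.00810303, -0.99406468,  0.10848852],
       [-0.99993671,  0.00890177,  0.00688013],
       [-0.00780504, -0.1084259 , -0.99407389]])}
rest [([0.4708, -0.0585, 0.0194], 0.69)]
stop [([0.5114, 0.0756, 0.0675], 0.65)]
stop_grip [([0.5071, 0.0761, 0.0763], 0.73)]
ski_grip [([0.5025, -0.1225, 0.0568], 0.88)]
ski_tail [([0.5009, -0.1217, 0.0512], 0.68)]
gauge_mark [([0.3203, 0.2117, 0.0145], 0.79)]
ski2 [([0.3739, 0.5272, 0.0099], 0.64)]
side {'fov_y': 46.35811005673083, 'cx': 318.9138586081883, 'cy': 247.61265031819144, 'distortion': array([-0.02337643,  0.        ,  0.        ,  0.        ,  0.        ]), 'origin': array([ 0.4466751 , -1.3192118 ,  0.99385695]), 'attitude': array([[ 0.99734009, -0.03732511,  0.06260656],
       [-0.07280708, -0.55075779,  0.83148361],
       [ 0.00344583, -0.83383014, -0.55201035]])}
rest [([0.4655, -0
[... 373 characters left out ...]
9530e-05,
       -6.84115843e+01, -1.48146337e+01]), 'joint_velocities': array([-0.08825298, -0.03773898,  0.00473016,  0.08038046,  0.04850156,
       -0.05640208]), 'effort': array([ 1.08736879e-04, -3.90410972e+01,  1.87609631e+01,  4.22428429e+00,
        1.55239552e-02, -1.54799693e-05]), 'tcp_pos': array([0.15388473, 0.60572985, 0.21276544]), 'ee_rot': array([[ 9.69212130e-01, -2.46227225e-01,  5.65879111e-07],
       [-2.46227225e-01, -9.69212130e-01,  1.09279635e-05],
       [-2.14230522e-06, -1.07308496e-05, -1.00000000e+00]]), 'wrist_force': array([-0.44731192, -0.14662902,  0.43358548]), 'moment': array([-0.04025076, -0.01649926,  0.05061002]), 'gripper_width': 1.0001530063042723}
```

View pics/top0.png

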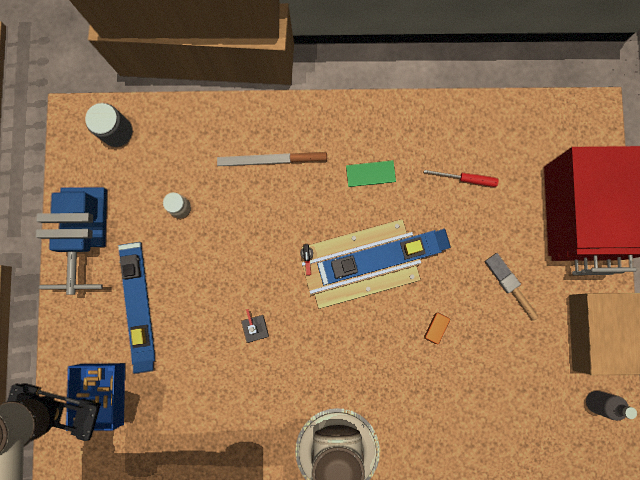

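View pics/side0.png

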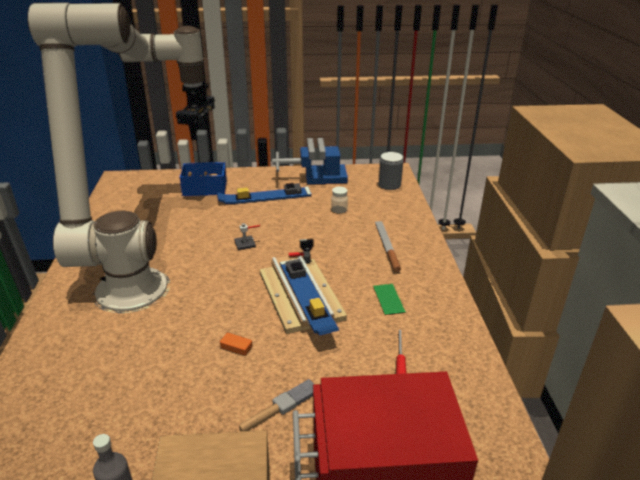

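Top view: the rest is centred near px (365,262), the knob at (306,252) with the red blade at (308,268), the yellow toe block at (414,247), the ski tail at (321,273) and the gauge pointer at (250,318). The side view agrees. Next I'll measure by colour and depth in both views.

```bash
cat > m.py <<'E'
from h import *
import sys
tag=sys.argv[1] if len(sys.argv)>1 else "0"
def fit(P):
    c=P[:,:2].mean(0); u,s,v=np.linalg.svd(P[:,:2]-c,full_matrices=False); a=v[0]
    t=(P[:,:2]-c)@v.T; lo,hi=np.percentile(t,[2,98],axis=0)
    return np.round(c,4),np.round(c+((lo+hi)/2)@v,4),round(np.degrees(np.arctan2(a[1],a[0])),1),np.round(hi-lo,4),np.round(np.percentile(P[:,2],[5,50,95]),4),len(P)
for n in("top","side"):
    z=np.load(f"{n}{tag}.npz"); im,d=z["im"],z["d"]; C=cloud(n,d); h=cv2.cvtColor(im,cv2.COLOR_RGB2HSV).astype(int); H,S,V=h[...,0],h[...,1],h[...,2]
    def sel(c,r,m): return C[m&(np.linalg.norm(C[...,:2]-c,axis=-1)<r)&(d>0)]
    print(n)
    m=(H>22)&(H<35)&(S>150)&(V>90)
    P=sel((.503,-.135),.06,m); print("yellow",fit(P)); print(" top",fit(P[P[:,2]>.072]) if (P[:,2]>.072).sum()>5 else "")
    red=((H<6)|(H>174))&(S>150)&(V>70)
    print("blade",fit(sel((.505,.075),.09,red)))
    print("pointer",fit(sel((.33,.211),.08,red)))
    k=sel((.505,.078),.05,V<60); k=k[k[:,2]>.075]; print("knob",fit(k) if len(k)>4 else len(k))
    b=sel((.49,-.06),.25,(H>100)&(H<125)&(S>120)); b=b[(b[:,2]>.04)&(b[:,2]<.06)]; print("ski",fit(b))
    w=sel((.45,.05),.06,(S<70)&(V>120)); print("white",fit(w) if len(w) else 0)
a,b=cv2.imread(f"pics/top{tag}.png"),cv2.imread(f"pics/side{tag}.png")
c=np.vstack([cv2.resize(a[215:345,235:455],None,fx=2.7,fy=2.7,interpolation=2)[:, :594],])
e=cv2.resize(b[215:335,225:350],None,fx=2,fy=2)
cv2.imwrite(f"pics/crop{tag}.png",c); cv2.imwrite(f"pics/crops{tag}.png",e)
E
python3 m.py 0
```

```text
top
yellow (array([ 0.5158, -0.188 ]), array([ 0.5206, -0.1869]), np.float64(-164.1), array([0.0271, 0.0073]), array([0.0728, 0.0789, 0.082 ]), 6)
 top 
blade (array([0.4756, 0.0715]), array([0.4754, 0.0714]), np.float64(-173.9), array([0.0352, 0.0108]), array([0.0483, 0.0543, 0.0594]), 48)
pointer (array([0.3492, 0.222 ]), array([0.3496, 0.2222]), np.float64(-165.3), array([0.0381, 0.0051]), array([0.0432, 0.0623, 0.0673]), 35)
knob (array([0.5094, 0.0735]), array([0.5102, 0.0737]), np.float64(-177.9), array([0.0377, 0.0148]), array([0.0851, 0.0973, 0.103 ]), 40)
ski (array([ 0.5041, -0.131 ]), array([ 0.5031, -0.1249]), np.float64(-74.6), array([0.3033, 0.0567]), array([0.0466, 0.0524, 0.0582]), 1802)
white (array([0.4573, 0.0367]), array([0.4603, 0.0413]), np.float64(-163.1), array([0.0859, 0.0714]), array([0.0384, 0.0476, 0.0587]), 312)
side
yellow (array([ 0.5213, -0.1886]), array([ 0.5209, -0.1875]), np.float64(25.4), array([0.0187, 0.0091]), array([0.0793, 0.0821, 0.0856]), 11)
 top (array([ 0.5213, -0.1886]), array([ 0.5209, -0.1875]), np.float64(25.4), array([0.0187, 0.0091]), array([0.0793, 0.0821, 0.0856]), 11)
blade (array([0.4799, 0.0674]), array([0.4812, 0.0676]), np.float64(4.6), array([0.039 , 0.0094]), array([0.0477, 0.0538, 0.0581]), 41)
pointer (array([0.3487, 0.2221]), array([0.3502, 0.2229]), np.float64(-138.9), array([0.0241, 0.009 ]), array([0.0564, 0.0625, 0.0639]), 5)
knob (array([0.5147, 0.067 ]), array([0.5149, 0.0652]), np.float64(-166.7), array([0.0344, 0.0158]), array([0.0762, 0.0883, 0.0999]), 91)
ski (array([ 0.5053, -0.1484]), array([ 0.5054, -0.1372]), np.float64(-74.4), array([0.2686, 0.0564]), array([0.0498, 0.0535, 0.0574]), 876)
white (array([0.449 , 0.0271]), array([0.4613, 0.0356]), np.float64(-161.5), array([0.0873, 0.0704]), array([0.0406, 0.0468, 0.0769]), 121)
```

View pics/crop0.png

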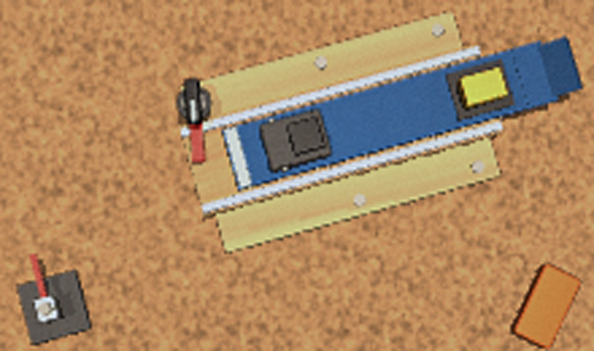

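Crop: knob bar at crop px (193,100), red blade tip at (198,162), white tail edge around (232,158), yellow top at (483,87) and pointer tip at (35,256). Refining these positions.

```bash
cat > m2.py <<'E'
from h import *
u=np.array([np.cos(np.radians(105.5)),np.sin(np.radians(105.5))]); w=np.array([-u[1],u[0]])
def q(c,z): return px2w("top",235+(c[0]-.85)/2.7,215+(c[1]-.85)/2.7,z=z)[:2]
for nm,c,z in(("yel",(483,87),.082),("yelL",(461,93),.082),("yelR",(508,82),.082),("tail1",(225,128),.052),("tail2",(242,188),.052),("ptip",(34,256),.062),("bladetip",(198,162),.054),("bar1",(191,80),.099),("bar2",(197,121),.099),("strip1",(182,134),.045),("strip2",(204,211),.045),("board1",(182,87),.02),("board2",(225,251),.02),("board3",(456,13),.02),("board4",(499,172),.02)):
    p=q(c,z); print(nm,np.round(p,4),"u,w",np.round([p@u,p@w],4))
for n in("top","side"):
    z=np.load(f"{n}0.npz"); im,d=z["im"],z["d"]; C=cloud(n,d); h=cv2.cvtColor(im,cv2.COLOR_RGB2HSV).astype(int); H,S,V=h[...,0],h[...,1],h[...,2]
    def rep(nm,P):
        U=np.c_[P[:,:2]@u,P[:,:2]@w,P[:,2]]; print(n,nm,len(P),"u",np.round(np.percentile(U[:,0],[2,50,98]),4),"w",np.round(np.percentile(U[:,1],[2,50,98]),4),"z",np.round(np.percentile(U[:,2],[5,50,95]),4))
    near=lambda c,r:(np.linalg.norm(C[...,:2]-c,axis=-1)<r)&(d>0)
    m=(H>22)&(H<35)&(S>170)&near((.52,-.21),.05)
    rep("yel",C[m&(C[...,2]>.074)])
    red=((H<6)|(H>174))&(S>150)&(V>70)
    rep("ptr",C[red&near((.35,.222),.06)]); rep("blade",C[red&near((.49,.07),.06)])
    k=C[(V<70)&near((.511,.071),.05)&(C[...,2]>.08)];rep("knob",k)
    r=cv2.minAreaRect(k[:,:2].astype(np.float32)*1000); print(r)
    b=C[near((.49,-.03),.2)&(C[...,2]>.046)&(C[...,2]<.058)&(H>100)&(H<125)&(S>120)]
    rep("ski",b)
    wm=C[near((.463,.04),.06)&(C[...,2]>.045)&(C[...,2]<.06)&(S<90)&(V>110)]; rep("white",wm)
    for t in("yel",):pass
E
python3 m2.py
```

```text
yel [ 0.5236 -0.2006] u,w [-0.3332 -0.4509]
yelL [ 0.5181 -0.1797] u,w [-0.3116 -0.4512]
yelR [ 0.5281 -0.2243] u,w [-0.3573 -0.449 ]
tail1 [0.4894 0.0442] u,w [-0.0882 -0.4834]
tail2 [0.4316 0.0283] u,w [-0.0881 -0.4235]
ptip [0.3683 0.226 ] u,w [ 0.1194 -0.4153]
bladetip [0.4568 0.0702] u,w [-0.0544 -0.4589]
bar1 [0.5308 0.0747] u,w [-0.0699 -0.5315]
bar2 [0.4922 0.0692] u,w [-0.0648 -0.4928]
strip1 [0.4845 0.0859] u,w [-0.0467 -0.4899]
strip2 [0.4101 0.065 ] u,w [-0.0469 -0.4126]
board1 [0.5329 0.087 ] u,w [-0.0586 -0.5368]
board2 [0.372  0.0457] u,w [-0.0554 -0.3706]
board3 [ 0.604 -0.184] u,w [-0.3387 -0.5329]
board4 [ 0.4466 -0.2226] u,w [-0.3339 -0.3708]
top yel 3 u [-0.3492 -0.3392 -0.334 ] w [-0.4387 -0.4383 -0.4378] z [0.0767 0.0784 0.079 ]
top ptr 35 u [0.1181 0.1207 0.1234] w [-0.4153 -0.3955 -0.3772] z [0.0432 0.0623 0.0673]
top blade 48 u [-0.0658 -0.0582 -0.0506] w [-0.4946 -0.4773 -0.4595] z [0.0483 0.0543 0.0594]
top knob 51 u [-0.0749 -0.066  -0.0571] w [-0.5308 -0.5145 -0.4926] z [0.0901 0.0973 0.1036]
((511.83941650390625, 73.66687774658203), (41.090789794921875, 
[... 189 characters left out ...]
.4536 -0.4123] z [0.0455 0.0501 0.057 ]
side yel 64 u [-0.3546 -0.3367 -0.3205] w [-0.4613 -0.4508 -0.4418] z [0.0794 0.083  0.0861]
side ptr 5 u [0.1178 0.1183 0.1299] w [-0.4062 -0.3975 -0.3848] z [0.0564 0.0625 0.0639]
side blade 41 u [-0.0686 -0.0633 -0.0568] w [-0.501  -0.4795 -0.463 ] z [0.0477 0.0538 0.0581]
side knob 70 u [-0.0797 -0.0726 -0.0669] w [-0.5304 -0.5148 -0.4964] z [0.0816 0.0904 0.1003]
((515.2355346679688, 66.12561798095703), (36.060367584228516, 14.20043659210205), 13.43014907836914)
side ski 620 u [-0.3502 -0.2348 -0.125 ] w [-0.4786 -0.4432 -0.4234] z [0.0496 0.0531 0.0566]
side white 82 u [-0.126  -0.0913 -0.0546] w [-0.4944 -0.4272 -0.4105] z [0.0454 0.0483 0.0554]
```

>>> arm_command(
  rows=[
    {"travel": [4.8, 4.3, 0], "roll": -3, "fingers": 70},
    {"travel": [9.2, 8.3, 0], "roll": -6, "fingers": 70},
    {"travel": [14, 12.6, 0], "roll": -9, "fingers": 70},
    {"travel": [17.7, 15.9, 0], "roll": -12, "fingers": 70},
    {"travel": [21.3, 19.1, 0], "roll": -15, "fingers": 70},
    {"travel": [25, 22.4, 0], "roll": -18.75, "fingers": 70},
    {"travel": [28.7, 25.8, 0], "roll": -18.75, "fingers": 70},
    {"travel": [32.4, 29.1, 0], "roll": -18.75, "fingers": 70},
    {"travel": [36.1, 32.4, 0], "roll": -18.75, "fingers": 70},
    {"travel": [39.8, 35.7, 0], "roll": -18.75, "fingers": 70},
  ],
)

```text
time_s: 1.8
tcp_pos: [0.4332, 0.1887, 0.2133]
ee_rot: [[0.997, 0.079, 0.001], [0.079, -0.997, 0.001], [0.001, -0.001, -1.0]]
wrist_force: [0.4, 1.3, -0.0]
gripper_width: 0.703
```

```bash
cat > g.py <<'E'
from h import *
import sys
# usage: x y z jawdeg  -> travel cm, roll
x,y,z,j=map(float,sys.argv[1:5]); s=sense(); R=np.array(s["ee_rot"]); p=np.array(s["tcp_pos"])
print("t",s["time_s"],"p",np.round(p,4),"jaw",round(np.degrees(np.arctan2(R[1,1],R[0,1])),2),"F",np.round(s["wrist_force"],1),"M",np.round(s["moment"],2),"w",round(s["gripper_width"],3),"j",np.round(s["joints"],1))
jw=np.degrees(np.arctan2(R[1,1],R[0,1])); dr=(jw-j+90)%180-90
print("travel cm",np.round(R.T@(np.array([x,y,z])-p)*100,2),"roll",round(dr,2))
E
python3 g.py .5113 .0722 .14 94.5
```

```text
t 1.8 p [0.4332 0.1887 0.2133] jaw -85.47 F [ 0.4  1.3 -0. ] M [ 0.06 -0.11 -0.  ] w 0.703 j [ 43.3   7.  -20.1   0.  -62.9  51.2]
travel cm [ 6.86 12.24  7.33] roll 0.03
```

>>> arm_command(
  rows=[
    {"travel": [1.8, 3.1, 1], "roll": 0, "fingers": 60},
    {"travel": [3.5, 6.2, 3], "roll": 0, "fingers": 60},
    {"travel": [5.2, 9.4, 5], "roll": 0, "fingers": 60},
    {"travel": [5.2, 9.4, 7.3], "roll": 0, "fingers": 60},
    {"travel": [5.2, 9.4, 7.3], "roll": 0, "fingers": 60},
    {"travel": [5.2, 9.4, 7.3], "roll": 0, "fingers": 60},
  ],
)

```text
time_s: 2.4
tcp_pos: [0.4918, 0.1009, 0.1401]
ee_rot: [[0.997, 0.079, 0.0], [0.079, -0.997, -0.0], [0.0, 0.001, -1.0]]
wrist_force: [0.2, 0.2, 0.9]
gripper_width: 0.602
```

```bash
python3 g.py .5113 .0722 .085 94.5
python3 - <<'E'
from h import *
for n in("top","side"):
    im,d=capture(n); np.savez(f"{n}1.npz",im=im,d=d); cv2.imwrite(f"pics/{n}1.png",im[:,:,::-1])
    if n=="top": a=cv2.resize(im[195:305,255:365],(400,400),interpolation=2)
    else: b=cv2.resize(im[200:310,250:360],(400,400),interpolation=2)
cv2.imwrite("pics/k1.png",np.hstack([a,b])[:,:,::-1])
E
```

```text
t 2.4 p [0.4918 0.1009 0.1401] jaw -85.48 F [0.2 0.2 0.9] M [-0.03 -0.01 -0.04] w 0.602 j [ 30.2  14.1 -22.6   0.  -53.3  64.3]
travel cm [1.72 3.01 5.52] roll 0.02
```

View pics/k1.png

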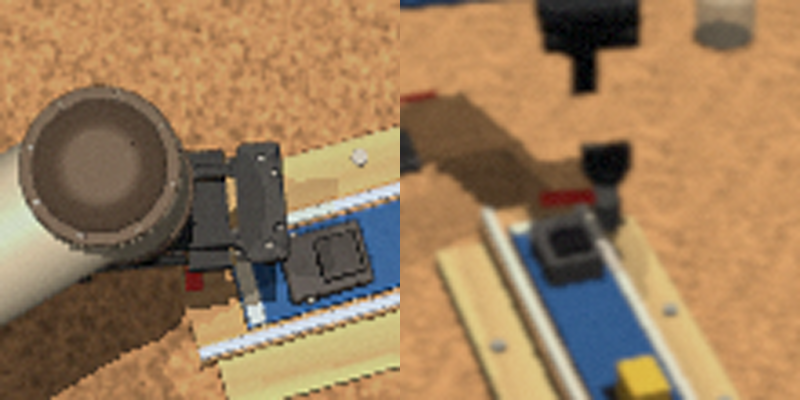

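The left half shows the gripper over the stop, still about 3 cm short. The right half shows the fingers left of the black bar at px (606,158) with the blade at (568,198). The bar sits where I measured it. Finishing the approach and descending.

>>> arm_command(
  rows=[
    {"travel": [1.72, 3.0, 0], "roll": 0, "fingers": 60},
    {"travel": [1.72, 3.0, 0], "roll": 0, "fingers": 60},
    {"travel": [1.72, 3.0, 2.5], "roll": 0, "fingers": 60},
    {"travel": [1.72, 3.0, 4], "roll": 0, "fingers": 60},
    {"travel": [1.72, 3.0, 5.5], "roll": 0, "fingers": 60},
    {"travel": [1.72, 3.0, 5.5], "roll": 0, "fingers": 60},
    {"travel": [1.72, 3.0, 5.5], "roll": 0, "fingers": 60},
  ],
)

```text
time_s: 3.2
tcp_pos: [0.5115, 0.0731, 0.0858]
ee_rot: [[0.997, 0.08, 0.002], [0.08, -0.997, 0.0], [0.002, -0.0, -1.0]]
wrist_force: [-0.4, -0.7, -0.1]
gripper_width: 0.6
```

```bash
python3 g.py .5113 .0722 .085 94.5
```

```text
t 3.2 p [0.5115 0.0731 0.0858] jaw -85.43 F [-0.4 -0.7 -0.1] M [-0.07 -0.05  0.03] w 0.6 j [ 26.2  19.3 -24.5   0.  -46.1  68.4]
travel cm [-0.03  0.09  0.08] roll 0.07
```

>>> arm_command(
  rows=[
    {"travel": [0, 0.1, 0], "roll": 0, "fingers": 0},
    {"travel": [0, 0.1, 0], "roll": 0, "fingers": 0},
    {"travel": [0, 0.1, 0], "roll": 0, "fingers": 0},
    {"travel": [0, 0.1, 0], "roll": 0, "fingers": 0},
    {"travel": [0, 0.1, 0], "roll": 0, "fingers": 0},
    {"travel": [0, 0.1, 0], "roll": 0, "fingers": 0},
  ],
)

```text
time_s: 3.8
tcp_pos: [0.5112, 0.074, 0.0849]
ee_rot: [[0.997, 0.077, 0.001], [0.077, -0.997, 0.005], [0.002, -0.005, -1.0]]
wrist_force: [-5.1, 10.9, 3.0]
gripper_width: 0.153
```

```bash
python3 g.py .5113 .0722 .085 94.5
```

```text
t 3.8 p [0.5112 0.074  0.0849] jaw -85.61 F [-5.1 10.9  3. ] M [3.22 1.52 0.01] w 0.153 j [ 26.1  19.3 -24.5  -0.3 -46.   68.5]
travel cm [-0.    0.18 -0.01] roll -0.11
```

>>> arm_command(
  rows=[
    {"travel": [0, -0.1, 0], "roll": 0, "fingers": 0},
    {"travel": [0, -0.1, 0], "roll": 5, "fingers": 0},
    {"travel": [0, -0.1, 0], "roll": 10, "fingers": 0},
    {"travel": [0, -0.1, 0], "roll": 15, "fingers": 0},
    {"travel": [0, -0.1, 0], "roll": 20, "fingers": 0},
    {"travel": [0, -0.1, 0], "roll": 25, "fingers": 0},
    {"travel": [0, -0.1, 0], "roll": 30, "fingers": 0},
    {"travel": [0, -0.1, 0], "roll": 35, "fingers": 0},
    {"travel": [0, -0.1, 0], "roll": 40, "fingers": 0},
    {"travel": [0, -0.1, 0], "roll": 40, "fingers": 0},
  ],
)

```text
time_s: 4.8
tcp_pos: [0.5112, 0.0743, 0.0849]
ee_rot: [[0.813, -0.582, 0.001], [-0.582, -0.813, 0.003], [-0.001, -0.003, -1.0]]
wrist_force: [-2.6, 7.8, 0.7]
gripper_width: 0.154
```

```bash
python3 g.py .5113 .0735 .085 15.5
```

```text
t 4.8 p [0.5112 0.0743 0.0849] jaw -125.58 F [-2.6  7.8  0.7] M [2.45 0.89 0.08] w 0.154 j [ 26.2  19.3 -24.5  -0.2 -46.   28.3]
travel cm [ 0.06  0.06 -0.01] roll 38.92
```

>>> arm_command(
  rows=[
    {"travel": [-0.06, -0.08, 0], "roll": 5, "fingers": 0},
    {"travel": [-0.06, -0.08, 0], "roll": 10, "fingers": 0},
    {"travel": [-0.06, -0.08, 0], "roll": 15, "fingers": 0},
    {"travel": [-0.06, -0.08, 0], "roll": 20, "fingers": 0},
    {"travel": [-0.06, -0.08, 0], "roll": 25, "fingers": 0},
    {"travel": [-0.06, -0.08, 0], "roll": 30, "fingers": 0},
    {"travel": [-0.06, -0.08, 0], "roll": 35, "fingers": 0},
    {"travel": [-0.06, -0.08, 0], "roll": 39, "fingers": 0},
    {"travel": [-0.06, -0.08, 0], "roll": 39, "fingers": 0},
    {"travel": [-0.06, -0.08, 0], "roll": 39, "fingers": 0},
  ],
)

```text
time_s: 5.8
tcp_pos: [0.5115, 0.0747, 0.0849]
ee_rot: [[0.267, -0.964, 0.001], [-0.964, -0.267, 0.002], [-0.002, -0.002, -1.0]]
wrist_force: [-1.5, 4.5, -0.4]
gripper_width: 0.155
```

```bash
python3 g.py .5113 .0735 .085 15.5
```

```text
t 5.8 p [0.5115 0.0747 0.0849] jaw -164.49 F [-1.5  4.5 -0.4] M [1.54 0.32 0.01] w 0.155 j [ 26.3  19.3 -24.5  -0.1 -46.  -10.7]
travel cm [ 0.11  0.05 -0.01] roll 0.01
```

Turned 79°; the moment about z stays near zero, so the bar has come along. Opening, rising and moving towards the toe block.

>>> arm_command(
  rows=[
    {"travel": [0, 0, 0], "roll": 0, "fingers": 45},
    {"travel": [0, 0, 0], "roll": 0, "fingers": 45},
    {"travel": [0, 0, 0], "roll": 0, "fingers": 45},
    {"travel": [0, 0, -2], "roll": 0, "fingers": 45},
    {"travel": [0, 0, -4], "roll": 0, "fingers": 60},
    {"travel": [0, 0, -6], "roll": 0, "fingers": 70},
    {"travel": [4, 0, -6.5], "roll": 0, "fingers": 70},
    {"travel": [8, 1, -6.5], "roll": 0, "fingers": 70},
    {"travel": [12, 2, -6.5], "roll": 0, "fingers": 70},
    {"travel": [16, 3, -6.5], "roll": 0, "fingers": 70},
  ],
)

```text
time_s: 6.8
tcp_pos: [0.5246, -0.0906, 0.1498]
ee_rot: [[0.267, -0.964, 0.0], [-0.964, -0.267, -0.0], [0.0, 0.0, -1.0]]
wrist_force: [0.7, -0.0, 0.9]
gripper_width: 0.693
```

>>> arm_command(
  rows=[
    {"travel": [4, -2, 0], "roll": 0, "fingers": 70},
    {"travel": [8, -4, 0], "roll": 0, "fingers": 70},
    {"travel": [10, -5, 0], "roll": 0, "fingers": 70},
    {"travel": [10, -5, 0], "roll": 0, "fingers": 70},
    {"travel": [10, -5, 0], "roll": 0, "fingers": 70},
  ],
)

```text
time_s: 7.3
tcp_pos: [0.5991, -0.1723, 0.1489]
ee_rot: [[0.266, -0.964, -0.002], [-0.964, -0.266, 0.0], [-0.001, 0.002, -1.0]]
wrist_force: [0.0, 0.1, 0.5]
gripper_width: 0.699
```

```bash
python3 g.py .525 -.203 .120 15.5
python3 - <<'E'
from h import *
for n in("top","side"):
    im,d=capture(n); np.savez(f"{n}2.npz",im=im,d=d); cv2.imwrite(f"pics/{n}2.png",im[:,:,::-1])
    if n=="top": a=cv2.resize(im[200:350,235:435],(500,375),interpolation=2)
    else: b=cv2.resize(im[210:350,240:352],(300,375),interpolation=2)
cv2.imwrite("pics/k2.png",np.hstack([a,b])[:,:,::-1])
E
python3 m.py 2 | grep -E "blade|knob|top|side"; python3 m2.py | tail -0
```

```text
t 7.3 p [ 0.5991 -0.1723  0.1489] jaw -164.58 F [0.  0.1 0.5] M [ 0.13 -0.01  0.02] w 0.699 j [ -1.2  24.7  -4.9  -0.  -60.5  16.6]
travel cm [0.99 7.95 2.9 ] roll -0.08
topm.py:5: RuntimeWarning: Mean of empty slice.
  c=P[:,:2].mean(0); u,s,v=np.linalg.svd(P[:,:2]-c,full_matrices=False); a=v[0]
  ret = um.true_divide(
Traceback (most recent call last):
  File "m.py", line 13, in <module>
    P=sel((.503,-.135),.06,m); print("yellow",fit(P)); print(" top",fit(P[P[:,2]>.072]) if (P[:,2]>.072).sum()>5 else "")
                                              ~~~^^^
  File "m.py", line 5, in fit
    c=P[:,:2].mean(0); u,s,v=np.linalg.svd(P[:,:2]-c,full_matrices=False); a=v[0]
                                                                             ~^^^
IndexError: index 0 is out of bounds for axis 0 with size 0
Exception ignored on flushing sys.stdout:
BrokenPipeError: [Errno 32] Broken pipe
```

View pics/k2.png

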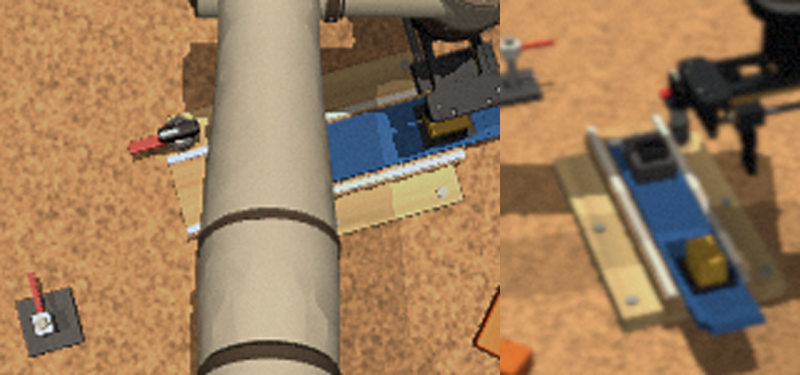

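The stop is open: the blade runs from px (165,140) to its tip at (131,149) in the crop, parallel to the guide strips. The gripper is off to the far side of the toe block, because my lateral shift was too much. Checking the blade's angle numerically, then approaching the block.

Run:
```python
from h import *
z=np.load("top2.npz"); im,d=z["im"],z["d"]; C=cloud("top",d); h=cv2.cvtColor(im,cv2.COLOR_RGB2HSV).astype(int); H,S,V=h[...,0],h[...,1],h[...,2]
m=((H<6)|(H>174))&(S>150)&(V>70)&(np.linalg.norm(C[...,:2]-(.5,.11),axis=-1)<.07)
p=C[m]; print(len(p),p.mean(0)); v=np.linalg.svd(p[:,:2]-p[:,:2].mean(0))[2][0]; print("angle",np.degrees(np.arctan2(v[1],v[0]))%180, cv2.minAreaRect((p[:,:2]*1000).astype(np.float32)))
c=p[:,:2].mean(0)-(.5113,.0740); print("from axis",np.degrees(np.arctan2(c[1],c[0])), np.linalg.norm(c))
```

```text
49 [0.50231584 0.10853039 0.05146311]
angle 100.71758761458767 ((502.0794982910156, 106.91728973388672), (10.0790433883667, 36.345245361328125), 14.59453296661377)
from axis 104.5839443100568 0.035680009221201514
```

>>> arm_command(
  rows=[
    {"travel": [0.3, 2.5, 0], "roll": 0, "fingers": 70},
    {"travel": [0.6, 5, 0], "roll": 0, "fingers": 70},
    {"travel": [1, 7.9, 0], "roll": 0, "fingers": 70},
    {"travel": [1, 7.9, 2], "roll": 0, "fingers": 70},
    {"travel": [1, 7.9, 3], "roll": 0, "fingers": 70},
    {"travel": [1, 7.9, 3], "roll": 0, "fingers": 70},
    {"travel": [1, 7.9, 3], "roll": 0, "fingers": 70},
  ],
)

```text
time_s: 8.1
tcp_pos: [0.5268, -0.2022, 0.12]
ee_rot: [[0.268, -0.963, 0.0], [-0.963, -0.268, -0.0], [0.0, -0.0, -1.0]]
wrist_force: [0.5, 0.2, -0.1]
gripper_width: 0.705
```

```bash
python3 g.py .525 -.203 .068 15.5
python3 - <<'E'
from h import *
im,d=capture("side"); u,v=w2px("side",[.525,-.203,.08])[0].astype(int); print(u,v)
cv2.imwrite("pics/k3.png",cv2.resize(im[v-60:v+60,u-60:u+60],(480,480),interpolation=2)[:,:,::-1])
E
```

```text
t 8.1 p [ 0.5268 -0.2022  0.12  ] jaw -164.43 F [ 0.5  0.2 -0.1] M [ 0.07 -0.09 -0.05] w 0.705 j [ -4.5  21.  -15.6   0.  -53.4  20.1]
travel cm [0.02 0.19 5.2 ] roll 0.07
316 303
```

View pics/k3.png

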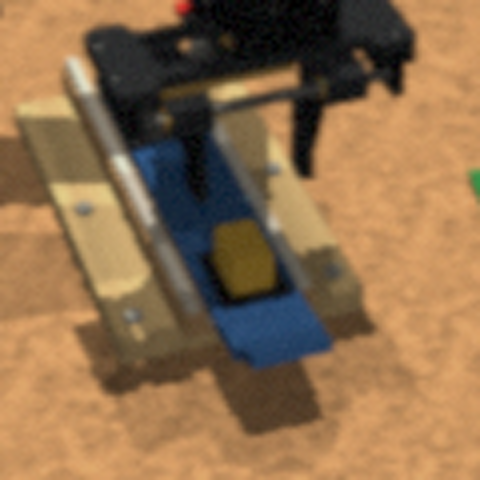

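The side crop shows the fingers at px (198,195) and (305,172), straddling the toe block (243,258) and about 5 cm above it. The blade angle measures about 1.57 rad. Descending and gripping.

>>> arm_command(
  rows=[
    {"travel": [0, 0.2, 1.5], "roll": 0, "fingers": 65},
    {"travel": [0, 0.2, 3], "roll": 0, "fingers": 65},
    {"travel": [0, 0.2, 4.2], "roll": 0, "fingers": 65},
    {"travel": [0, 0.2, 5.2], "roll": 0, "fingers": 65},
    {"travel": [0, 0.2, 5.2], "roll": 0, "fingers": 65},
    {"travel": [0, 0.2, 5.2], "roll": 0, "fingers": 65},
  ],
)

```text
time_s: 8.75
tcp_pos: [0.5248, -0.2033, 0.0679]
ee_rot: [[0.267, -0.964, 0.0], [-0.964, -0.267, -0.0], [0.0, -0.0, -1.0]]
wrist_force: [-0.2, 0.7, 0.4]
gripper_width: 0.651
```

>>> arm_command(
  rows=[
    {"travel": [0, 0, 0], "roll": 0, "fingers": 0},
    {"travel": [0, 0, 0], "roll": 0, "fingers": 0},
    {"travel": [0, 0, 0], "roll": 0, "fingers": 0},
    {"travel": [0, 0, 0], "roll": 0, "fingers": 0},
    {"travel": [0, 0, 0], "roll": 0, "fingers": 0},
    {"travel": [0, 0, 0], "roll": 0, "fingers": 0},
  ],
)

```text
time_s: 9.35
tcp_pos: [0.5244, -0.2032, 0.068]
ee_rot: [[0.267, -0.964, 0.0], [-0.964, -0.267, -0.0], [0.0, -0.0, -1.0]]
wrist_force: [0.4, -0.1, 0.9]
gripper_width: 0.316
```

```bash
python3 g.py .525 -.203 .068 15.5
python3 - <<'E'
from h import *
for n in("top","side"):
    im,d=capture(n); np.savez(f"{n}3.npz",im=im,d=d); cv2.imwrite(f"pics/{n}3.png",im[:,:,::-1])
    if n=="top": a=cv2.resize(im[200:350,235:435],(500,375),interpolation=2)
    else: b=cv2.resize(im[240:340,240:320],(300,375),interpolation=2)
cv2.imwrite("pics/k4.png",np.hstack([a,b])[:,:,::-1])
E
```

```text
t 9.35 p [ 0.5244 -0.2032  0.068 ] jaw -164.51 F [ 0.4 -0.1  0.9] M [ 0.1   0.11 -0.05] w 0.316 j [ -4.7  24.4 -19.2   0.  -46.4  20.2]
travel cm [-0.01 -0.07 -0.  ] roll -0.01
```

View pics/k4.png

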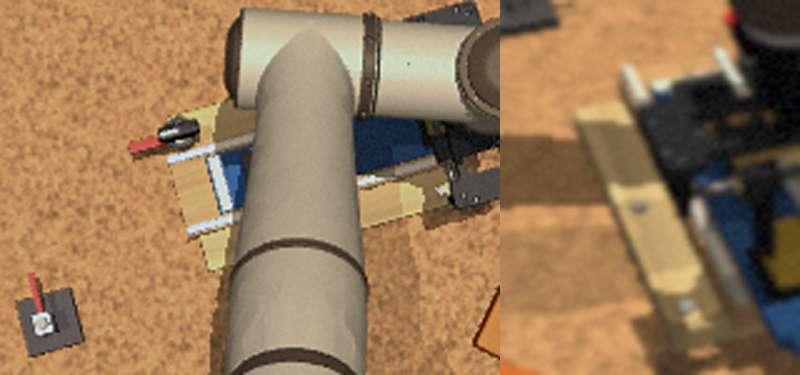

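Gripped: 27.5 mm opening against the 28 mm block. The tail edge is visible at px (217,183) and the blade is clear. Sliding outward along tool -x.

>>> arm_command(
  rows=[
    {"travel": [-0.5, 0, 0], "roll": 0, "fingers": 0},
    {"travel": [-1.5, 0, 0], "roll": 0, "fingers": 0},
    {"travel": [-2.5, 0, 0], "roll": 0, "fingers": 0},
    {"travel": [-3.5, 0, 0], "roll": 0, "fingers": 0},
    {"travel": [-4.5, 0, 0], "roll": 0, "fingers": 0},
    {"travel": [-5.5, 0, 0], "roll": 0, "fingers": 0},
    {"travel": [-6.5, 0, 0], "roll": 0, "fingers": 0},
    {"travel": [-7.5, 0, 0], "roll": 0, "fingers": 0},
    {"travel": [-8, 0, 0], "roll": 0, "fingers": 0},
    {"travel": [-8, 0, 0], "roll": 0, "fingers": 0},
  ],
)

```text
time_s: 10.45
tcp_pos: [0.5027, -0.1248, 0.0679]
ee_rot: [[0.268, -0.964, -0.0], [-0.964, -0.268, 0.001], [-0.001, -0.0, -1.0]]
wrist_force: [-1.4, 3.5, 6.3]
gripper_width: 0.316
```

```bash
python3 g.py .4696 -.0037 .068 15.5
python3 - <<'E'
from h import *
im,d=capture("top"); np.savez("top4.npz",im=im,d=d)
cv2.imwrite("pics/k5.png",cv2.resize(im[210:340,235:395],(640,520),interpolation=2)[:,:,::-1])
E
```

```text
t 10.45 p [ 0.5027 -0.1248  0.0679] jaw -164.48 F [-1.4  3.5  6.3] M [ 1.3   0.24 -0.02] w 0.316 j [  4.   20.8 -25.3  -0.1 -43.9  11.6]
travel cm [-1.255e+01 -5.000e-02  1.000e-02] roll 0.02
```

View pics/k5.png

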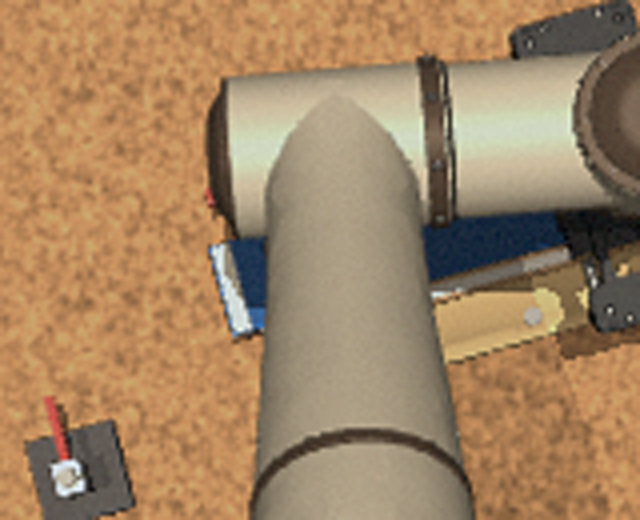

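The ski has slid 80 mm with the tail in sight: tail edge from px (210,247) to (235,338), pointer tip at (50,398). Recomputing the remaining distance from this picture.

Run:
```python
from h import *
a=np.radians(105.5);u=np.array([np.cos(a),np.sin(a)]); w=np.array([-u[1],u[0]])
for nm,c,z in(("t1",(210,247),.052),("t2",(235,338),.052),("ptip",(48.5,398),.062),("pbase",(66,456),.062)):
    p=px2w("top",235+(c[0]-1.5)/4,210+(c[1]-1.5)/4,z=z)[:2]; print(nm,np.round([p@u,p@w],4))
z=np.load("top4.npz"); im,d=z["im"],z["d"]; C=cloud("top",d); h=cv2.cvtColor(im,cv2.COLOR_RGB2HSV).astype(int); H,S,V=h[...,0],h[...,1],h[...,2]
U=C[...,:2]@u; W=C[...,:2]@w
m=(U>-.06)&(U<.05)&(W>-.50)&(W<-.40)&(C[...,2]>.03); print("tail pts",m.sum(),"u max",np.round(np.percentile(U[m],[50,95,99,100]),4),"w",np.round(np.percentile(W[m],[1,99]),4),"z",np.round(np.percentile(C[...,2][m],[5,50,95]),4))
r=((H<6)|(H>174))&(S>150)&(V>70)&(np.abs(U-.12)<.03)&(np.abs(W+.39)<.05); print("ptr u",np.round(np.percentile(U[r],[5,50,95]),4),"tip w",W[r].min())
```

```text
t1 [-0.0046 -0.4823]
t2 [-0.0043 -0.4211]
ptip [ 0.1204 -0.4166]
pbase [ 0.1193 -0.3779]
tail pts 735 u max [-0.041  -0.0067 -0.0034 -0.0024] w [-0.4989 -0.4017] z [0.0482 0.4113 0.5075]
ptr u [0.1187 0.1206 0.1238] tip w -0.4165531796778774
```

>>> arm_command(
  rows=[
    {"travel": [-0.6, 0, 0], "roll": 0, "fingers": 0},
    {"travel": [-1.8, 0, 0], "roll": 0, "fingers": 0},
    {"travel": [-3, 0, 0.03], "roll": 0, "fingers": 0},
    {"travel": [-4.2, 0, 0.05], "roll": 0, "fingers": 0},
    {"travel": [-5.4, 0, 0.05], "roll": 0, "fingers": 0},
    {"travel": [-6.6, 0, 0.05], "roll": 0, "fingers": 0},
    {"travel": [-7.8, 0, 0.05], "roll": 0, "fingers": 0},
    {"travel": [-8.6, 0, 0.05], "roll": 0, "fingers": 0},
    {"travel": [-9, 0, 0.05], "roll": 0, "fingers": 0},
    {"travel": [-9, 0, 0.05], "roll": 0, "fingers": 0},
  ],
)

```text
time_s: 11.5
tcp_pos: [0.4791, -0.0388, 0.0679]
ee_rot: [[0.268, -0.963, 0.001], [-0.963, -0.268, -0.0], [0.0, -0.001, -1.0]]
wrist_force: [-0.2, -1.7, 7.7]
gripper_width: 0.312
```

```bash
python3 g.py .4696 -.0037 .068 15.5
```

```text
t 11.5 p [ 0.4791 -0.0388  0.0679] jaw -164.45 F [-0.2 -1.7  7.7] M [-0.2   0.02 -0.04] w 0.312 j [ 14.8  17.7 -30.5   0.  -41.7   0.7]
travel cm [-3.63 -0.02 -0.01] roll 0.05
```

>>> arm_command(
  rows=[
    {"travel": [-0.6, 0, 0.02], "roll": 0, "fingers": 0},
    {"travel": [-1.4, 0, 0.03], "roll": 0, "fingers": 0},
    {"travel": [-2.2, 0, 0.05], "roll": 0, "fingers": 0},
    {"travel": [-2.9, 0, 0.05], "roll": 0, "fingers": 0},
    {"travel": [-3.3, 0, 0.05], "roll": 0, "fingers": 0},
    {"travel": [-3.5, 0, 0.05], "roll": 0, "fingers": 0},
    {"travel": [-3.5, 0, 0.05], "roll": 0, "fingers": 0},
    {"travel": [-3.5, 0, 0.05], "roll": 0, "fingers": 0},
    {"travel": [-3.5, 0, 0.05], "roll": 0, "fingers": 0},
  ],
)

```text
time_s: 12.4
tcp_pos: [0.4703, -0.0057, 0.0679]
ee_rot: [[0.268, -0.963, 0.002], [-0.963, -0.268, -0.001], [0.001, -0.002, -1.0]]
wrist_force: [0.8, -4.2, 9.2]
gripper_width: 0.309
```

```bash
python3 g.py .4696 -.0037 .068 15.5
python3 - <<'E'
from h import *
im,d=capture("top"); np.savez("top5.npz",im=im,d=d)
a=cv2.resize(im[250:350,225:305],(448,560),interpolation=2)
im,d=capture("side"); np.savez("side5.npz",im=im,d=d)
b=cv2.resize(im[210:330,230:305],(350,560),interpolation=2)
cv2.imwrite("pics/k6.png",np.hstack([a,b])[:,:,::-1])
E
```

```text
t 12.4 p [ 0.4703 -0.0057  0.0679] jaw -164.45 F [ 0.8 -4.2  9.2] M [-1.23 -0.26  0.07] w 0.309 j [ 19.2  16.8 -31.9   0.1 -41.1  -3.7]
travel cm [-0.21  0.01 -0.01] roll 0.05
```

View pics/k6.png

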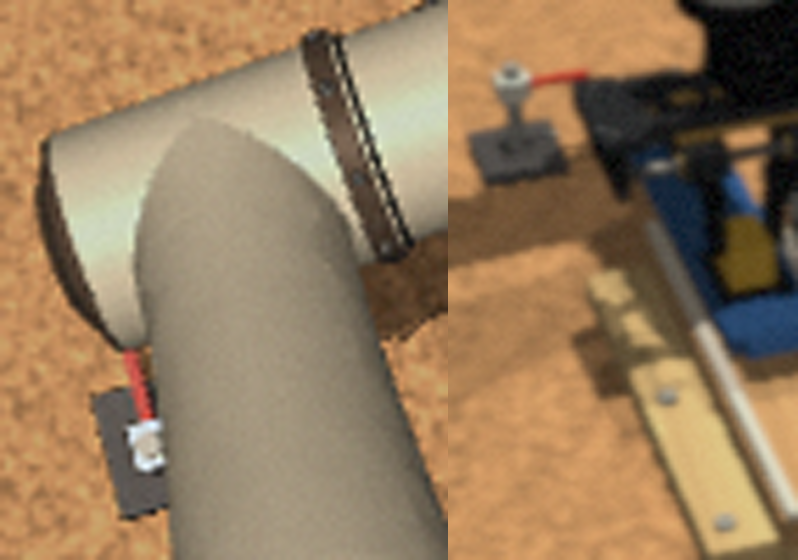

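The tail is now hidden by the forearm in the top view and by the gripper in the side view; the pointer is at px (133,365). I'll check with the toe block in the side view, before and after the slide, for travel, flatness and slip.

Run:
```python
from h import *
a=np.radians(105.5);u=np.array([np.cos(a),np.sin(a)]); w=np.array([-u[1],u[0]])
for t,u0 in(("0",-.336),("1",-.336),("5",-.132)):
    z=np.load(f"side{t}.npz"); im,d=z["im"],z["d"]; C=cloud("side",d); h=cv2.cvtColor(im,cv2.COLOR_RGB2HSV).astype(int); H,S,V=h[...,0],h[...,1],h[...,2]
    U=C[...,:2]@u-u0; W=C[...,:2]@w+.4515; Z=C[...,2]
    y=(H>18)&(H<36)&(S>130)&(np.abs(U)<.035)&(np.abs(W)<.022)&(Z>.055)&(Z<.09)&(d>0)
    f=y&(Z<.074); print(t,"yel",y.sum(),"u",np.round(np.percentile(U[y],[2,20,50,98])+u0,4),"face u",f.sum(),np.round(np.median(U[f])+u0,4),"w",np.round(np.percentile(W[y],[2,98]),4),"z98",np.round(np.percentile(Z[y],98),4))
    b=(H>100)&(H<126)&(S>110)&(np.abs(W)<.035)&(d>0)&(U<-.025)&(U>-.1)&(Z>.03)&(Z<.12)
    print("  toe blue",b.sum(),"u min",np.round(np.percentile(U[b],[.5,2,5])+u0,4),"z",np.round(np.percentile(Z[b],[2,50,98]),4))
    for lo in np.arange(-.09,-.02,.01):
        q=b&(U>=lo)&(U<lo+.01); print("   ",round(lo,3),q.sum(),np.round(np.median(Z[q]),4) if q.sum() else "",end="")
    print()
    # 3-D tail points seen from side
    tl=(np.abs(U-.24)<.03)&(np.abs(W)<.033)&(Z>.035)&(Z<.06)&(d>0); print("  tail pts",tl.sum(),np.round(np.percentile(U[tl]+u0,[95,99]),4) if tl.sum() else "")
z=np.load("top5.npz");C=cloud("top",z["d"]);im=z["im"];h=cv2.cvtColor(im,cv2.COLOR_RGB2HSV).astype(int);U=C[...,:2]@u;W=C[...,:2]@w
m=(h[...,0]>100)&(h[...,0]<126)&(h[...,1]>110)&(abs(W+.4515)<.04)&(U>-.25)&(U<.15)&(C[...,2]<.1); print("blue in top5",m.sum(), np.round([U[m].min(),U[m].max()],3) if m.sum() else "")
```

```text
0 yel 208 u [-0.3575 -0.3541 -0.3481 -0.319 ] face u 84 -0.353 w [-0.0129  0.0154] z98 0.0859
  toe blue 348 u min [-0.4299 -0.4286 -0.4268] z [0.0503 0.056  0.0698]
    -0.09 54 0.0656    -0.08 28 0.0617    -0.07 44 0.0572    -0.06 49 0.0552    -0.05 55 0.0541    -0.04 63 0.0536    -0.03 31 0.0536
  tail pts 78 [-0.0671 -0.0665]
1 yel 212 u [-0.3575 -0.3539 -0.3487 -0.3176] face u 83 -0.3524 w [-0.0125  0.0147] z98 0.0868
  toe blue 346 u min [-0.4288 -0.4279 -0.4268] z [0.0501 0.0557 0.069 ]
    -0.09 54 0.0657    -0.08 29 0.0628    -0.07 39 0.0577    -0.06 50 0.0553    -0.05 54 0.0534    -0.04 66 0.0532    -0.03 28 0.0531
  tail pts 83 [-0.0682 -0.0666]
5 yel 160 u [-0.1545 -0.1501 -0.1456 -0.1179] face u 69 -0.1484 w [-0.0154  0.0145] z98 0.0859
  toe blue 233 u min [-0.2246 -0.2238 -0.2225] z [0.0507 0.0565 0.0697]
    -0.09 46 0.0659    -0.08 16 0.0626    -0.07 24 0.0579    -0.06 31 0.0557    -0.05 44 0.0543    -0.04 37 0.053    -0.03 22 0.0545
  tail pts 0 
blue in top5 263 [-0.223 -0.082]
```

The ski is still flat: the toe heights are unchanged, and the block moved 204 mm, the same as the TCP. About 1–3 mm remains, so I'll use a sub-pixel edge measurement from the stored top pictures.

Run:
```python
from h import *
a=np.radians(105.5);u=np.array([np.cos(a),np.sin(a)]); w=np.array([-u[1],u[0]])
def prof(im,z,us,ws):
    P=np.array([[*(x*u+y*w),z] for y in ws for x in us]); q=w2px("top",P).astype(np.float32)
    return cv2.remap(im,q[:,0].reshape(len(ws),-1),q[:,1].reshape(len(ws),-1),cv2.INTER_CUBIC).astype(float)
for t,c,ws in(("0",-.087,np.linspace(-.475,-.428,30)),("4",-.0045,np.linspace(-.475,-.428,30))):
    im=np.load(f"top{t}.npz")["im"]; us=np.arange(c-.012,c+.012,.0005)
    pr=prof(im,.052,us,ws)
    b=pr[...,2] # blue channel: white high, wood/bench low
    for part in(slice(0,10),slice(10,20),slice(20,30)):
        m=b[part].mean(0); g=-np.gradient(m); k=g.argmax(); s=slice(max(0,k-5),k+6); gg=np.clip(g[s],0,None); print(t,"tail edge u",round((us[s]*gg).sum()/gg.sum(),4),"contrast",round(m.max()-m[-1]),end=" | ")
    hi,lo=b.mean(0).max(),b.mean(0)[-4:].mean(); print()
for t in("0","2","4"):
    im=np.load(f"top{t}.npz")["im"]; us=np.arange(.105,.136,.0005)
    for z in(.060,.063):
        r=prof(im,z,us,np.linspace(-.412,-.385,20)); e=(r[...,0]-r[...,1]); e=e.mean(0); e=np.clip(e-e.min()-.4*np.ptp(e),0,None); print(t,z,"ptr u",round((us*e).sum()/e.sum(),4),end=" | ")
    print()
```

```text
0 tail edge u -0.0856 contrast 113 | 0 tail edge u -0.0856 contrast 109 | 0 tail edge u -0.0862 contrast 108 | 
4 tail edge u -0.0043 contrast 129 | 4 tail edge u -0.004 contrast 135 | 4 tail edge u -0.0041 contrast 138 | 
0 0.06 ptr u 0.1211 | 0 0.063 ptr u 0.1207 | 
2 0.06 ptr u 0.1211 | 2 0.063 ptr u 0.1206 | 
4 0.06 ptr u 0.121 | 4 0.063 ptr u 0.1206 |
```

>>> arm_command(
  rows=[
    {"travel": [-0.1, 0, 0], "roll": 0, "fingers": 0},
    {"travel": [-0.2, 0, 0], "roll": 0, "fingers": 0},
    {"travel": [-0.2, 0, 0], "roll": 0, "fingers": 0},
    {"travel": [-0.2, 0, 0], "roll": 0, "fingers": 0},
    {"travel": [-0.2, 0, 0], "roll": 0, "fingers": 0},
    {"travel": [-0.2, 0, 0], "roll": 0, "fingers": 0},
  ],
)

```text
time_s: 13.1
tcp_pos: [0.4699, -0.0041, 0.0679]
ee_rot: [[0.268, -0.963, 0.002], [-0.963, -0.268, -0.001], [0.002, -0.001, -1.0]]
wrist_force: [1.6, -5.5, 8.9]
gripper_width: 0.311
```

```bash
python3 g.py .46985 -.00405 .068 15.5
```

```text
t 13.1 p [ 0.4699 -0.0041  0.0679] jaw -164.45 F [ 1.6 -5.5  8.9] M [-1.75 -0.44  0.04] w 0.311 j [ 19.4  16.8 -32.    0.1 -41.1  -4. ]
travel cm [-0.01 -0.   -0.01] roll 0.05
```

>>> arm_command(
  rows=[
    {"travel": [0, 0, 0], "roll": 0, "fingers": 0},
    {"travel": [0, 0, 0], "roll": 0, "fingers": 0},
    {"travel": [0, 0, 0], "roll": 0, "fingers": 0},
    {"travel": [0, 0, 0], "roll": 0, "fingers": 0},
  ],
)

```text
time_s: 13.5
tcp_pos: [0.4699, -0.0041, 0.0679]
ee_rot: [[0.268, -0.963, 0.002], [-0.963, -0.268, -0.001], [0.002, -0.001, -1.0]]
wrist_force: [0.8, -5.8, 9.3]
gripper_width: 0.315
```

```bash
python3 g.py .46985 -.00405 .068 15.5
python3 - <<'E'
from h import *
a=np.radians(105.5);u=np.array([np.cos(a),np.sin(a)]); w=np.array([-u[1],u[0]])
im,d=capture("side"); C=cloud("side",d); h=cv2.cvtColor(im,cv2.COLOR_RGB2HSV); U=C[...,:2]@u;W=C[...,:2]@w+.4515;Z=C[...,2]
b=(h[...,0]>100)&(h[...,0]<126)&(h[...,1]>110)&(abs(W)<.035)&(U<-.15)&(U>-.24)&(Z>.03)&(Z<.12)&(d>0)
print("toe z",np.percentile(Z[b],[2,50,98]),"u min",np.percentile(U[b],[.5,2]))
print(finish_job())
E
```

```text
t 13.5 p [ 0.4699 -0.0041  0.0679] jaw -164.45 F [ 0.8 -5.8  9.3] M [-1.72 -0.49  0.03] w 0.315 j [ 19.4  16.8 -32.    0.1 -41.1  -4. ]
travel cm [-0.01 -0.   -0.01] roll 0.05
toe z [0.04939657 0.05572347 0.06889455] u min [-0.22342182 -0.22156621]
the job is handed in; nothing more can be done
None
```

I opened the stop, slid the ski about 206 mm straight out to the pointer, and handed the job in at 13.5 s, still holding the ski down. The tail is level with the pointer to about 0.5 mm by calculation, but I could not see it at the end.

- **Stop:** I turned the knob 79° clockwise. In the top view afterwards the blade sat about 91° from its closed position, roughly 1.58 rad. A direct line fit of the blade alone gave about 4° more.
- **Tail at the pointer:** The forearm and gripper hid the tail in its final position. I worked it out from two earlier top-view measurements plus the measured arm travel. They put the tail at 0.1202 and 0.1210 m along the slide direction, against 0.1206 m for the pointer.
- **Slip:** The side view showed the toe block moving the same distance as the arm over the first 204 mm, so the ski did not slip in the grip. The toe tip moved about 2 mm more after that, matching the last step.
- **Flat and still:** The toe's height was unchanged from the start, and the grip stayed closed on the block. The arm was still, pressing down with about 9 N.
- **Other things on the bench:** I touched nothing else and saw nothing else move, but I did not re-measure the other objects at the end.

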